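Fold the document camera and lock it for carrying

ROBOT

A 6-joint arm with a two-finger parallel gripper is mounted at the origin on the work surface; the furniture and walls round the work are solid. World frame = base frame: x ahead of the robot, y to its left, z up, the work surface at z = 0. Lengths are in mm, angles in degrees, forces in N, time in s.
With the tool pointing down it reaches from about 425 to 950 mm from the base axis. Payload 14.7 kg.
Tool frame: the origin (TCP) lies midway between the tips of the shut fingers; the grasp point (between the pads) lies 19 mm behind it; z points along the fingers, y is the line along which they close (so a half turn about z gives the same grasp; the last joint's range is limited). The gripper opens to 85 mm and grips with 20 to 120 N. Pads are 22 mm wide; open, the fingers measure 114 mm over their backs; the gripper's body (76 mm by 85 mm) begins 54 mm behind the grasp point. The pads swing forward as they close: fully open they stand 13 mm farther back than shut.
Start: joints at [72.502, 27.513, 91.461, -0, 61.026, -2.67], TCP at [166.324, 628.354, 231.297] pointing down, gripper open.
Joint ranges: [-157.49, 157.49], [-46.99, 117.5], [13.45, 153.17], [-89.5, 269.5], [5.16, 153.95], [-167.48, 167.48]. Speed limits (degrees/s): [108.29, 108.29, 136.94, 172.46, 172.46, 172.46].

INTERFACE

Orientations are given as a 3x3 rotation matrix whose columns are the frame's x, y, z axes.
In Python, from workcell import arm gives the robot as it stands. The module is installed in compiled form; this text tells all that it offers.
- The arm moves only by the tool send_rows, never from a script. Its argument "targets" is a list of rows, each an object with "linear": the shift along the tool's x, y, z in cm, a list of three; "rotation": the turn, a rotation vector about the tool's x, y, z in degrees, a list of three; "grip": the opening, from 0 (shut) to 1 (fully open). A call has 1 to 20 rows; each row shifts and turns the commanded pose from where the row before left it, along the tool's axes as they then stand; what a row does not reach is not made up. A row lasts 1/10 s, in which the tool goes at most 50 mm and 8.59 degrees, less where a joint would pass 70% of its speed; a pose out of reach is approached as far as the arm can. A call with a gripper value outside its range is refused whole. The fingers move at their own pace and stop on an object; "newtons" is the grip in N (left out, the last holds). Time passes only in rows, so rows that do not move let the fingers close. It gives the time, the measured TCP pose, the force, the opening and the grip force at its end, in the units of the state.
- arm.read_state(): the state, without advancing time (a new reading comes with each control period).
- arm.grab_frame(name): name is "scene" or "top" or "wrist"; returns (picture, depth): 480x640x3 uint8, blue, green, red; 480x640 float32, mm along the optical axis (not along the pixel's ray), 0 where there is no reading.
- arm.get_calibration(name): a dict with "fx", "fy", "cx", "cy" (pixels), "xyz" and "orientation" of the camera in the world. Camera axes: x right, y down, z forward; pixel columns grow to the right and rows downward; lengths in mm; the calibration is good to about 2 mm. A picture is of the moment at which its call begins: read the wrist's pose just before it. get_calibration takes no time and is no camera call; for the wrist camera it gives the pose at the moment of the call.
- arm.finish_job(): hands the job in; it is judged then, once.
The state is a dict: "time": time; "q": joint angles; "qd": joint speeds; "joint_efforts": joint torques, N m; "ee_pos": TCP position; "ee_rot": TCP orientation; "ft_force": force on the tool from outside, world axes, zero at the start; "ft_torque": the same for the moment, N m; "width": finger opening in mm; "grasp_force": force on a finger pad.
Only numpy, scipy, OpenCV 4.12 (cv2) and the standard library are available. Lean on these libraries where they do the work, as an engineer would, in place of code of your own. Each camera call takes 0.05 s, during which the arm holds its last target. There are 200 camera calls.

TASK

Pack up the folding document camera for carrying: fold the camera head right back under the upper arm so the lens is covered, then fold the upper arm in against the lower arm, lay the folded arms down onto the foot, and last swing the steel wire bail from behind the foot up and over until it rests on the lower arm. Every joint must end fully home, and the notebook, bottle, glue stick and vial standing about must be left where they are, upright.

Things in the scene. Friction and masses are not known exactly. Their poses are not given: they have to be found in the camera images.
- camera_base: Grey weighted foot of the document camera, fixed to the desk, 110 mm wide, 22 high. Origin on the desk under the shoulder pin; x points the way the arms lie when folded (foot from x = -60 to 120 mm), z up, y along all hinge pins. Two cheeks, 24 mm either side of the middle, up to z = 88. 'Folded at (x, z)' below: mm in this frame with all joints 0. Parts stop one another.
- lower_arm (a joint): Shoulder hinge, rad: 0 = lower arm folded level over the foot, 1.57 = upright, stop at 1.95; starts 1.4 to 1.8. Growing, the arm turns from +x up towards +z. Stiff (about 1.6 N m), stays where left. Aluminium bar 28 mm wide, 14 thick, folded at x = -12 to 184, z = 61 to 75; it lies uppermost when folded.
- upper_arm (a joint): Elbow hinge, rad: 0 = upper arm folded along the lower arm (below it when all is folded); growing turns it the same way round as the shoulder; starts 1.45 to 1.75, sticking out about level towards +x. Friction 0.6 N m, stays where left. Aluminium bar 34 mm wide, 12 thick, folded at x = 39 to 190, z = 27 to 39; face z = 27 is its outer face, on top when it sticks out.
- camera_head (a joint): Head hinge at the upper arm's free end, rad: 0 = head folded back flat on the inner side of the upper arm (its underside when it sticks out), 3.14 = in line with it; same sense of turn; starts 2.2 to 3.0. To fold, its end swings down and back. Friction 0.06 N m, stays where left. Black block 38 mm wide, folded at x = 53 to 123, z = 41 to 59; lens in face z = 41.
- bail (a joint): Hinge of the steel wire bail on the foot's sides, axis along y at (-20, 12) mm, rad: 0 = home, forward over the shoulder and resting on the folded lower arm; growing, it swings up, back and down behind the foot; starts 1.65 to 2.08 (bar 40 to 15 degrees above level). Friction 0.1 N m, stays where left. U of 9 mm wire: cross bar 95 mm from the axis, legs at y = +-62 mm; bar home at (47, 80).
- shoulder_pin (a point): Axis of the shoulder hinge, in the middle plane, at (0, 68) mm.
- elbow_pin (a point): Axis of the elbow hinge, in the middle plane, folded at (190, 50). Round it sits a barrel 40 mm in diameter and 48 mm wide along y; from each end stands a steel cap, 20 mm round (57 mm over both). The caps are the ends of the hinge pin, which turns freely in the lower arm: pinched there, the lower arm can be led round its shoulder without twisting in the fingers.
- head_pin (a point): Axis of the head hinge, in the middle plane, folded at (45, 40).
- bail_bar (a point): Middle of the bail's cross bar, folded at (47, 80).
- notebook: Purple notebook lying flat under and ahead of the camera, 210 x 152 x 14 mm, loose; origin at the centre of its underside. Leave it.
- lens_cleaner: Small white dropper bottle with blue cap, 40 mm across, 112 mm tall, loose, standing beside the foot; origin at the centre of its underside, z up. Leave it.
- glue: Glue stick, 25 mm across, 86 mm tall, loose, standing beside the foot; origin at the centre of its underside, z up. Leave it.
- vial: Clear vial with black lid, 42 mm across, 54 mm tall, loose, standing beside the foot; origin at the centre of its underside, z up. Leave it.
- head_knobs (a point): Midway between the camera head's two focus knobs (17 mm round, one on each side, 51 mm over the pair along y, flat ends), folded at (73, 50). The knobs sit on one shaft that turns almost freely in the head, so a head pinched by them pivots between the fingers.
Things that resemble listed ones, but are neither listed nor needed, are in the scene too. There is more than one size of the vial; the job needs the smaller. Leave any purple look-alike of the lens_cleaner alone.

How it is judged (in metres and radians):
On the way, in this order (a step that is already met when the one before it is completed fails the run):
1. the camera head is folded back under the upper arm (within 0.2 rad), the upper arm still open (value of joint camera_head below 0.2 rad and value of joint upper_arm above 0.5 rad), for 0.2 s.
2. the upper arm is folded in against the lower arm (within 0.15 rad), head still folded, lower arm still up (value of joint camera_head below 0.2 rad and value of joint upper_arm below 0.15 rad and value of joint lower_arm above 0.5 rad), for 0.2 s.
3. the folded arms are laid on the foot (within 0.12 rad) (value of joint camera_head below 0.2 rad and value of joint upper_arm below 0.15 rad and value of joint lower_arm below 0.12 rad), for 0.2 s.
4. the bail lies over the lower arm (within 0.08 rad) (all of step 3 and value of joint bail below 0.08 rad), for 0.2 s.
At the end, for the whole second after the job is handed in: All joints home: camera head within 0.12 rad, upper arm and bail within 0.08 rad, lower arm within 0.06 rad of 0; notebook, bottle, glue stick and vial still upright (within 0.2 rad), at rest and within 30 mm of where they stood (value of joint camera_head below 0.12 rad and value of joint each of upper_arm, bail below 0.08 rad and value of joint lower_arm below 0.06 rad and distance of each of notebook, lens_cleaner, glue, vial from where it was at the start of the episode below 0.03 m and angle between each of notebook, lens_cleaner, glue, vial's own z axis and vertical below 0.2 rad and linear speed of each of notebook, lens_cleaner, glue, vial below 0.02 m/s); the robot touches nothing.
It fails at once if a bystander (notebook, bottle, glue stick, vial) is knocked over or shoved more than 30 mm (distance of any of notebook, lens_cleaner, glue, vial from where it was at the start of the episode above 0.03 m or angle between any of notebook, lens_cleaner, glue, vial's own z axis and vertical above 0.5 rad).
It also fails if it takes over 67 s, if anything falls off the work surface, if the arm or the gripper's body presses on something with over 40 N, if the wrist force passes 120 N, or if a joint passes its speed limit or range.

## Working session

There is one attempt and no reset: what is moved stays moved. The work goes in short steps, Python scripts to look and compute and a tool call to move; the robot and the scene stay as the last step left them, time stands still between calls to the robot, and variables do not carry over. Pictures are saved under pics/ and viewed, at most 10 in all, crops included, and the job is handed in when it is done.

Besides the shell and the picture viewer there is one more tool, called after ">>>" by a JSON object that holds its "op" and its "data", one argument or row to a line. send_rows: Moves the arm, as the interface text tells. Its arguments: {"type":"object","properties":{"targets":{"type":"array","items":{"type":"object","properties":{"linear":{"type":"array","items":{"type":"number"}},"rotation":{"type":"array","items":{"type":"number"}},"grip":{"type":"number"}}}},"newtons":{"type":"number"}},"required":["targets"]}

```bash
mkdir -p pics
python3 - <<'E'
from workcell import arm
import cv2,numpy as np
s=arm.read_state();print(s['time'],s['ee_pos'],np.round(s['ee_rot'],3).tolist(),s['width'])
for n in ['scene','top']:
    im,d=arm.grab_frame(n);cv2.imwrite(f'pics/{n}0.png',im);np.savez(f'{n}0.npz',im=im,d=d)
    c=arm.get_calibration(n);print(n,c)
E
```

```text
0.0 [166.21188133 627.93244683 230.68114079] [[-0.967, 0.256, -0.0], [0.256, 0.967, -0.001], [0.0, -0.001, -1.0]] 85.50714079263888
scene {'fx': 453.7226433376311, 'fy': 453.7226433376311, 'cx': 313.7017976312133, 'cy': 240.08905503438456, 'xyz': array([229.94482145, 457.29767326, 665.48753146]), 'orientation': array([[-0.84535767, -0.3492995 ,  0.40417852],
       [-0.53389832,  0.57789811, -0.61724092],
       [-0.01797206, -0.73757958, -0.67502102]])}
top {'fx': 539.1534317939321, 'fy': 539.1534317939321, 'cx': 325.85536537970654, 'cy': 234.50011890312524, 'xyz': array([379.75936556, -54.41699445, 924.14237877]), 'orientation': array([[-0.15422303, -0.96597498,  0.2076237 ],
       [-0.98802129,  0.15192635, -0.02706135],
       [-0.00540293, -0.20931012, -0.97783438]])}
```

View pics/scene0.png

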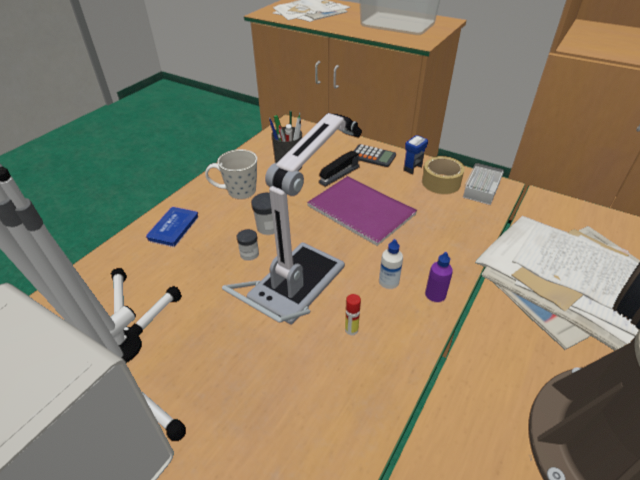

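View pics/top0.png

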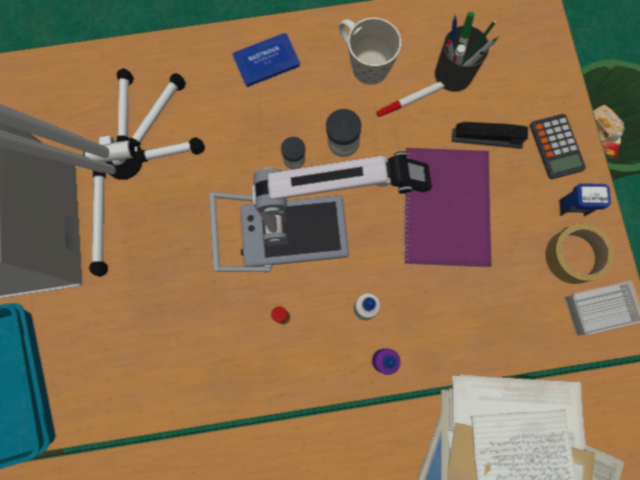

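The scene view shows the document camera (shoulder ≈ (287,278), elbow (287,180), head (350,127)), bail behind the foot (250,300), and the bystanders: white/blue bottle (391,265), glue (352,315), small vial (248,245), with the larger vial at (264,213) and the purple look-alike at (438,278). In the top view: foot ≈ (295,230), bail bar (212,232), elbow (265,188), head (410,173), bottle (368,306), glue (280,315), small vial (293,152), big vial (343,132).

```bash
cat > h.py <<'E'
import numpy as np,cv2
from workcell import arm
def cloud(n,im=None,d=None):
    c=arm.get_calibration(n)
    if d is None: im,d=arm.grab_frame(n)
    v,u=np.mgrid[:480,:640]
    p=np.stack([(u-c['cx'])/c['fx']*d,(v-c['cy'])/c['fy']*d,d],-1)@np.array(c['orientation']).T+c['xyz']
    p[d<=0]=np.nan
    return im,p
E
python3 - <<'E'
from h import *
np.set_printoptions(precision=1,suppress=True)
t=np.load('top0.npz');im,p=cloud('top',t['im'],t['d'])
s=np.load('scene0.npz');ims,ps=cloud('scene',s['im'],s['d'])
z=p[...,2]
for u,v in [(400,280),(100,330),(250,290)]:print('desk',p[v,u])
m=np.zeros(z.shape,bool);m[185:285,235:360]=1
m&=(z>16)&(z<28)
r=cv2.minAreaRect(p[m][:,:2].astype(np.float32));print('foot',m.sum(),r,cv2.boxPoints(r).tolist(),np.nanmedian(z[m]))
for n,(u,v) in dict(bailbar=(213,232),bb1=(213,205),bb2=(216,262),elbow=(265,188),head=(410,173),bottle=(368,306),glue=(280,315),vial=(293,147),big=(343,128),purple=(387,361),nb=(450,220)).items():
    q=p[v-3:v+4,u-3:u+4].reshape(-1,3);print('top',n,np.nanmedian(q,0),np.nanmax(q[:,2]))
for n,(u,v) in dict(elbowcap=(292,182),shcap=(290,285),upperend=(335,123),head=(352,129)).items():
    q=ps[v-2:v+3,u-2:u+3].reshape(-1,3);print('scene',n,np.nanmedian(q,0))
cv2.imwrite('pics/c0.png',cv2.resize(ims[90:340,200:420],None,fx=2.4,fy=2.4,interpolation=cv2.INTER_CUBIC))
E
```

```text
desk [ 477.  -193.6    0.7]
desk [471.9 322.7   1.1]
desk [499.9  63.6   0.5]
foot 5483 ((582.8571166992188, -22.74750518798828), (184.0375213623047, 120.61345672607422), 87.16665649414062) [[518.0755004882812, -111.6727523803711], [638.5415649414062, -117.63480377197266], [647.6387329101562, 66.17774200439453], [527.1726684570312, 72.1397933959961]] 23.50573141015218
top bailbar [593.7 101.4  73.5] 76.95324958978847
top bb1 [639.4  99.5  73.2] 77.86323751054522
top bb2 [544.4 103.7  72.9] 76.01313683067269
top elbow [587.2  -6.4 277.9] 282.5617861507102
top head [ 576.  -187.5  286.3] 290.43856019146256
top bottle [ 434.5 -122.6  106.4] 115.95132786489444
top glue [443.2  11.7  86.8] 89.2950055106079
top vial [724.2 -46.5  54.6] 57.70184019704163
top big [ 735.9 -134.5   77.1] 80.39310547609932
top purple [ 350.8 -136.6  107.5] 114.35065537994797
top nb [ 565.3 -296.8   12.1] 16.702304520322286
scene elbowcap [565.3   1.3 268.4]
scene shcap [566.8  23.7  56.4]
scene upperend [ 569.8 -134.2  302.6]
scene head [ 555.6 -168.8  278.4]
```

View pics/c0.png

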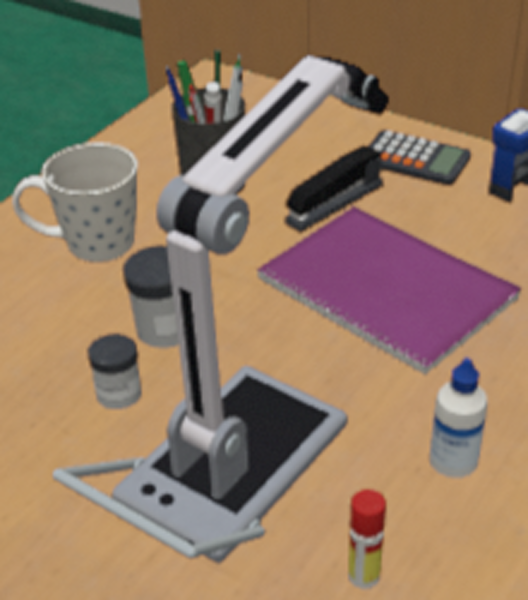

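The crop confirms the parts: small vial (115,370) beside the foot (larger one behind at (155,295)), white bottle with blue cap (458,420), glue (367,540), bail to the rear left (55,470)-(195,550). Next I'll get the joint angles in the foot frame and the obstacles on the way.

```bash
cat >> h.py <<'E'
E0=np.array([-.047,-.9989]);S0=np.array([584.3,7.3])
def foot(p):
    d=p[...,:2]-S0
    return np.stack([d@E0,d@np.array([-E0[1],E0[0]]),p[...,2]],-1)
def both():
    out=[]
    for n in ['top','scene']:
        im,p=cloud(n);hsv=cv2.cvtColor(im,cv2.COLOR_BGR2HSV)
        out.append((im,hsv,foot(p)))
    return out
E
python3 - <<'E'
from h import *
np.set_printoptions(precision=1,suppress=True)
t=np.load('top0.npz');im,p=cloud('top',t['im'],t['d'])
s=np.load('scene0.npz');ims,ps=cloud('scene',s['im'],s['d'])
for n,P,I in(('top',p,im),('scene',ps,ims)):
    f=foot(P);x,y,z=f[...,0],f[...,1],f[...,2];V=I.max(-1)
    a=(abs(y)<40)&(x>30)&(x<250)&(z>150)
    br=a&(V>150);dk=a&(V<90)&(x>100)
    for k,m in(('bright',br),('dark',dk)):
        print(n,k)
        for lo in range(30,250,15):
            q=f[m&(x>=lo)&(x<lo+15)]
            if len(q)>8:print(lo,len(q),np.percentile(q[:,1],[3,97]),'z',np.percentile(q[:,2],[3,50,97]))
    e=(abs(y)<35)&(x>-60)&(x<40)&(z>225);q=f[e]
    print('elbow',len(q),np.percentile(q,[2,50,98],axis=0).tolist())
    A=np.c_[q[:,0],q[:,2],np.ones(len(q))]
    l=(abs(y)<20)&(x>-60)&(x<60)&(z>100)&(z<220);q=f[l]
    print('lower',[ (lo,np.median(q[(q[:,2]>lo)&(q[:,2]<lo+20)],0).tolist()) for lo in (100,130,160,190)] )
    ob=np.isfinite(z)&(x<-130)&(z>30)
    for lo in range(-700,-130,60):
        q=P[ob&(x>=lo)&(x<lo+60)]
        if len(q):print('obst worldy~',7-lo,'x',np.percentile(q[:,0],[1,99]),'z',np.percentile(q[:,2],[50,99,100]))
# foot edges: rows across, z 17..28, |y|<56
f=foot(p);m=(f[...,2]>15)&(f[...,2]<29)&(abs(f[...,1])<75)&(f[...,0]>-90)&(f[...,0]<150)
for lo in range(40,120,20):
    q=f[m&(f[...,0]>lo)&(f[...,0]<lo+20)];print('edge',lo,np.percentile(q[:,1],[.5,99.5]))
q=f[m&(abs(f[...,1])<45)];print('x ends',np.percentile(q[:,0],[.3,99.7]))
b=(f[...,0]<-70)&(f[...,0]>-130)&(abs(f[...,1])<75)&(f[...,2]>30);q=f[b]
print('bail',np.percentile(q,[2,50,98],axis=0).tolist())
for lo in range(-60,60,30):
    r=q[(q[:,1]>lo)&(q[:,1]<lo+30)];print(lo,np.median(r,0))
E
```

```text
top bright
30 299 [-9.9 20.3] z [283.2 285.9 288.6]
45 191 [-10.3  20.6] z [285.9 288.5 291. ]
60 184 [-10.2  20.6] z [288.5 291.1 293.7]
75 189 [-10.4  20.7] z [290.8 293.6 296.5]
90 186 [-10.4  20.2] z [293.4 296.4 298.9]
105 189 [-10.5  20.6] z [296.2 298.8 301.4]
120 190 [-10.4  20.5] z [298.6 301.5 304. ]
135 316 [-10.1  20. ] z [301.7 304.2 306.8]
150 260 [-10.1  19.9] z [300.7 306.  308.1]
top dark
90 33 [0.7 9.6] z [295.5 297.7 300.4]
105 101 [0.1 9.7] z [297.1 299.8 301.8]
120 92 [-0.   9.7] z [300.2 302.  303.5]
150 15 [-12.8  11.6] z [294.4 297.6 301.4]
165 348 [-14.7  19.9] z [287.9 298.  301.7]
180 371 [-21.   24.8] z [281.5 290.3 298.5]
195 163 [-15.   20.8] z [260.6 275.4 284.2]
210 219 [-14.6  20.6] z [253.7 261.8 269.1]
elbow 1421 [[-5.432004837254729, -22.63034640029718, 251.42474349800747], [18.27703067984829, 0.23309567934881684, 277.4623782332757], [38.74826648050036, 28.301447131080074, 286.8337837949221]]
lower [(100, [6.165039766784007, -7.3763548154436, 110.5508081507046]), (130, [4.695822205802697, -7.562528415895645, 140.5681554013829]), (160, [3.3129421474
[... 1587 characters left out ...]
3281523984381, 200.2900651314107])]
obst worldy~ 527 x [551.1 559. ] z [241.3 257.2 257.3]
obst worldy~ 467 x [551.7 652.3] z [248.1 258.2 260.6]
obst worldy~ 407 x [552.2 742.4] z [254.9 258.  259.3]
obst worldy~ 347 x [551.2 753.7] z [275.3 432.7 438.5]
obst worldy~ 287 x [721.1 763.6] z [ 81.9 238.  256.9]
edge 40 [-49.3  58.6]
edge 60 [-49.5  58.3]
edge 80 [-49.9  58.6]
edge 100 [-49.5  58.7]
x ends [-58.5 121.6]
bail [[-98.28266451682163, -59.65861343032012, 57.45237713891978], [-92.0007241596671, 2.1154777272731153, 72.93730994796545], [-71.64478489589301, 70.71894953826838, 77.04282516137356]]
-60 [-90.9 -53.   71.2]
-30 [-93.3 -15.8  73.9]
0 [-93.2  13.8  74. ]
30 [-93.   43.9  73.9]
```

Foot, corrected: shoulder at about world (588.6, 5.6), foot x along world −y. Estimated joints are lower arm ≈1.58, upper arm ≈1.73 and head ≈2.24, with the knobs at foot (185, 281) and the head pin at (158, 293). The foot edges span 108 mm and its ends 180 mm, which fits the sizes given. Moving now.

>>> {"op": "send_rows", "data": {
  "targets": [
    {"linear": [0,0,-1.5],"rotation": [0,0,7.79],"grip": 1},
    {"linear": [0,0,-1.5],"rotation": [0,0,7.79],"grip": 1},
    {"linear": [0,0,-1.5],"rotation": [0,0,7.79],"grip": 1},
    {"linear": [0,0,-1.5],"rotation": [0,0,7.79],"grip": 1},
    {"linear": [0,0,-1.5],"rotation": [0,0,7.79],"grip": 1},
    {"linear": [0,0,-1.5],"rotation": [0,0,7.79],"grip": 1},
    {"linear": [0,0,-1.5],"rotation": [0,0,7.79],"grip": 1},
    {"linear": [0,0,-1.5],"rotation": [0,0,7.79],"grip": 1},
    {"linear": [0,0,-1.5],"rotation": [0,0,7.79],"grip": 1},
    {"linear": [0,0,-1.5],"rotation": [0,0,7.79],"grip": 1}
  ]
}}

```text
time: 1.1
ee_pos: [166.3, 628.1, 381.5]
ee_rot: [[0.053, 0.999, -0.0], [0.999, -0.053, -0.001], [-0.001, -0.0, -1.0]]
ft_force: [0.4, 0.5, -0.6]
width: 85.4
grasp_force: 0.0
```

>>> {"op": "send_rows", "data": {
  "targets": [
    {"linear": [-3.66,2.72,0],"rotation": [0,0,0],"grip": 1},
    {"linear": [-3.66,2.72,0],"rotation": [0,0,0],"grip": 1},
    {"linear": [-3.66,2.72,0],"rotation": [0,0,0],"grip": 1},
    {"linear": [-3.66,2.72,0],"rotation": [0,0,0],"grip": 1},
    {"linear": [-3.66,2.72,0],"rotation": [0,0,0],"grip": 1},
    {"linear": [-3.66,2.72,0],"rotation": [0,0,0],"grip": 1},
    {"linear": [-3.66,2.72,0],"rotation": [0,0,0],"grip": 1},
    {"linear": [-3.66,2.72,0],"rotation": [0,0,0],"grip": 1},
    {"linear": [-3.66,2.72,0],"rotation": [0,0,0],"grip": 1},
    {"linear": [-3.66,2.72,0],"rotation": [0,0,0],"grip": 1}
  ]
}}

```text
time: 2.1
ee_pos: [421.1, 248.1, 381.2]
ee_rot: [[0.047, 0.999, -0.0], [0.999, -0.047, -0.0], [-0.0, -0.0, -1.0]]
ft_force: [1.0, 0.2, 0.1]
width: 85.6
grasp_force: 0.0
```

>>> {"op": "send_rows", "data": {
  "targets": [
    {"linear": [-4.22,1.8,0],"rotation": [0,0,0],"grip": 1},
    {"linear": [-4.22,1.8,0],"rotation": [0,0,0],"grip": 1},
    {"linear": [-4.22,1.8,0],"rotation": [0,0,0],"grip": 1},
    {"linear": [-4.22,1.8,0],"rotation": [0,0,0],"grip": 1},
    {"linear": [-4.22,1.8,0],"rotation": [0,0,0],"grip": 1},
    {"linear": [-4.22,1.8,0],"rotation": [0,0,0],"grip": 1},
    {"linear": [-4.22,1.8,0],"rotation": [0,0,0],"grip": 1},
    {"linear": [-4.22,1.8,0],"rotation": [0,0,0],"grip": 1},
    {"linear": [-4.22,1.8,0],"rotation": [0,0,0],"grip": 1},
    {"linear": [-4.22,1.8,0],"rotation": [0,0,0],"grip": 1},
    {"linear": [0,0,0],"rotation": [0,0,0],"grip": 1}
  ]
}}

```text
time: 3.2
ee_pos: [581.3, -185.1, 380.1]
ee_rot: [[0.051, 0.999, -0.001], [0.999, -0.051, -0.001], [-0.001, -0.001, -1.0]]
ft_force: [0.1, 0.8, -0.3]
width: 85.5
grasp_force: 0.0
```

```bash
sed -i 's/^E0=.*/E0=np.array([-.047,-.9989]);S0=np.array([588.6,5.6])/' h.py
python3 - <<'E'
from h import *
np.set_printoptions(precision=1,suppress=True)
im,p=cloud('wrist');f=foot(p);x,y,z=np.moveaxis(f,-1,0);V=im.max(-1)
print(foot(np.array(arm.read_state()['ee_pos'])))
m=(z>200)&(x>100)&(x<260)&(abs(y)<45)
for lo in range(110,250,8):
    q=f[m&(x>=lo)&(x<lo+8)]
    if len(q)>15:print(lo,len(q),'y',np.percentile(q[:,1],[1,99]),'z',np.percentile(q[:,2],[5,50,95]))
k=m&(abs(y)>21)&(abs(y)<30);q=f[k]
for s in(1,-1):
    r=q[q[:,1]*s>0];print('knob',s,len(r),np.percentile(r,[2,50,98],axis=0).tolist() if len(r) else '')
cv2.imwrite('pics/w1.png',im)
E
```

```text
[188.4   0.7 380.2]
110 753 y [-18.   15.6] z [296.8 299.  300.4]
118 699 y [-18.2  15.7] z [298.2 300.4 301.9]
126 684 y [-18.2  15. ] z [300.  301.8 303.2]
134 675 y [-17.6  15. ] z [301.3 303.  304.5]
142 669 y [-17.8  15.1] z [302.7 304.4 305.7]
150 669 y [-17.9  15.1] z [303.9 305.8 307.1]
158 476 y [-18.2  15. ] z [298.2 304.8 307.1]
166 5529 y [-33.9  33.3] z [296.2 475.7 479.2]
174 22188 y [-44.3  44.3] z [415.3 463.6 473. ]
182 3223 y [-44.   44.6] z [289.9 423.2 462.1]
190 2282 y [-42.2  44.2] z [284.3 416.9 461.8]
198 980 y [-44.7  44.3] z [275.3 405.7 455.5]
206 280 y [-20.3  16.4] z [266.6 270.6 274.4]
214 241 y [-20.   16.4] z [258.7 262.7 266.9]
222 66 y [-18.3  14.2] z [256.7 257.9 258.9]
knob 1 3112 [[172.23049416724567, 21.213318559825925, 289.2384996215527], [174.67400197531532, 25.802294930412543, 469.51377028692013], [181.66778370896049, 29.858431018506305, 478.68742924266553]]
knob -1 3296 [[173.1537050421186, -29.782966649576995, 287.04844892342214], [174.5698298452868, -25.400478947869413, 467.7499659214813], [185.93405923288748, -21.202689861055017, 477.4247574435007]]
```

View pics/w1.png

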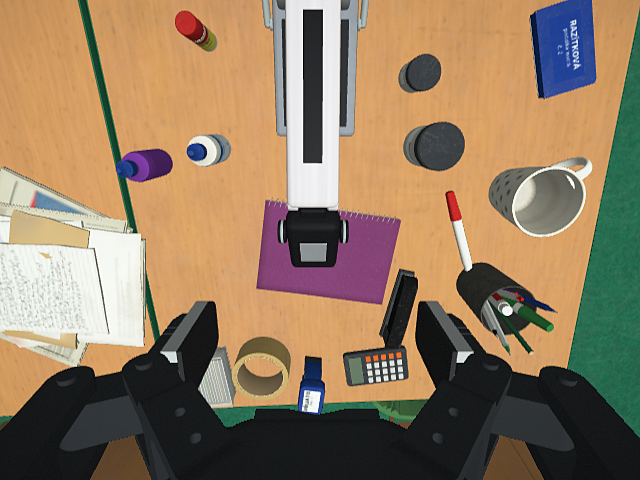

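The wrist view shows both knobs at (283,231) and (344,231), with the fingers open and aligned across them. Descending and pinching.

>>> {"op": "send_rows", "data": {
  "targets": [
    {"linear": [0.24,-0.17,3.0],"rotation": [0,0,0],"grip": 1},
    {"linear": [0,0,3.0],"rotation": [0,0,0],"grip": 1},
    {"linear": [0,0,3.0],"rotation": [0,0,0],"grip": 1},
    {"linear": [0,0,3.0],"rotation": [0,0,0],"grip": 1},
    {"linear": [0,0,0],"rotation": [0,0,0],"grip": 0.75},
    {"linear": [0,0,0],"rotation": [0,0,0],"grip": 0.4},
    {"linear": [0,0,0],"rotation": [0,0,0],"grip": 0.4},
    {"linear": [0,0,0],"rotation": [0,0,0],"grip": 0.4},
    {"linear": [0,0,0],"rotation": [0,0,0],"grip": 0.4}
  ],
  "newtons": 25
}}

```text
time: 4.15
ee_pos: [579.1, -177.6, 262.5]
ee_rot: [[0.048, 0.999, 0.001], [0.999, -0.048, -0.0], [-0.0, 0.001, -1.0]]
ft_force: [-0.9, 3.4, 1.5]
width: 50.3
grasp_force: 32.3
```

Run:
```python
from h import *
im,p=cloud('scene');cv2.imwrite('pics/s2.png',cv2.resize(im[60:300,220:440],None,fx=2.4,fy=2.4))
s=arm.read_state();print(foot(np.array(s['ee_pos'])),s['width'])
```

```text
[183.50173782  -0.93825128 262.280798  ] 50.504520657605745
```

View pics/s2.png

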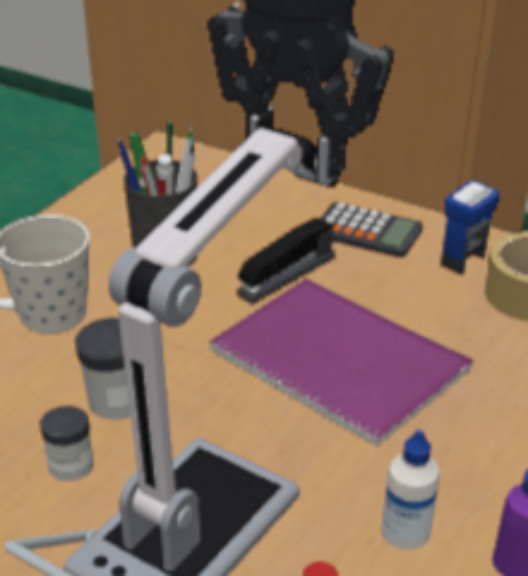

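Pinched: width 50.4 mm matches the 51 mm over the knobs, and the picture shows the fingers on the head at (325,165). Now swinging the head down and back along its arc.

>>> {"op": "send_rows", "data": {
  "targets": [
    {"linear": [0.23,0,0.38],"rotation": [0,0,0],"grip": 0.4},
    {"linear": [0.23,0,0.38],"rotation": [0,0,0],"grip": 0.4},
    {"linear": [0.33,0,0.29],"rotation": [0,0,0],"grip": 0.4},
    {"linear": [0.33,0,0.29],"rotation": [0,0,0],"grip": 0.4},
    {"linear": [0.4,0,0.18],"rotation": [0,0,0],"grip": 0.4},
    {"linear": [0.4,0,0.18],"rotation": [0,0,0],"grip": 0.4},
    {"linear": [0.44,0,0.06],"rotation": [0,0,0],"grip": 0.4},
    {"linear": [0.44,0,0.06],"rotation": [0,0,0],"grip": 0.4},
    {"linear": [0.44,0,-0.08],"rotation": [0,0,0],"grip": 0.4},
    {"linear": [0.44,0,-0.08],"rotation": [0,0,0],"grip": 0.4},
    {"linear": [0.39,0,-0.2],"rotation": [0,0,0],"grip": 0.4},
    {"linear": [0.39,0,-0.2],"rotation": [0,0,0],"grip": 0.4},
    {"linear": [0.32,0,-0.3],"rotation": [0,0,0],"grip": 0.4},
    {"linear": [0.32,0,-0.3],"rotation": [0,0,0],"grip": 0.4},
    {"linear": [0.14,0,-0.22],"rotation": [0,0,0],"grip": 0.4},
    {"linear": [0.14,0,-0.22],"rotation": [0,0,0],"grip": 0.4},
    {"linear": [0.08,0,-0.18],"rotation": [0,0,0],"grip": 0.4},
    {"linear": [0.08,0,-0.18],"rotation": [0,0,0],"grip": 0.4},
    {"linear": [0,0,0],"rotation": [0,0,0],"grip": 0.4}
  ]
}}

```text
time: 6.1
ee_pos: [581.5, -122.4, 263.0]
ee_rot: [[0.048, 0.999, 0.0], [0.999, -0.048, -0.0], [-0.0, 0.0, -1.0]]
ft_force: [3.4, -5.0, -1.3]
width: 50.0
grasp_force: 31.8
```

```bash
cat > st.py <<'E'
from h import *
np.set_printoptions(precision=1,suppress=True)
s=arm.read_state();print('t',s['time'],'tcp foot',foot(np.array(s['ee_pos'])),s['width'],s['ft_force'])
for n in['scene','top']:
    im,p=cloud(n);f=foot(p);x,y,z=np.moveaxis(f,-1,0);hsv=cv2.cvtColor(im,cv2.COLOR_BGR2HSV)
    V=hsv[...,2];cv2.imwrite(f'pics/now_{n}.png',im);np.save(f'now_{n}.npy',f)
    w=(V>150)&(hsv[...,1]<60)&(abs(y)<22)&(x>-60)&(x<260)&(z>95)
    for lo in range(-60,250,30):
        q=f[w&(x>=lo)&(x<lo+30)]
        if len(q)>8:print(n,'white',lo,len(q),np.median(q,0),'z',np.percentile(q[:,2],[5,95]))
    k=(V<70)&(abs(y)<21)&(x>40)&(x<260)&(z>95)&(z<300)
    q=f[k]
    if len(q)>8:print(n,'dark',len(q),np.percentile(q,[2,50,98],axis=0).tolist())
E
python3 st.py; python3 -c "
import cv2;im=cv2.imread('pics/now_scene.png');cv2.imwrite('pics/s3.png',cv2.resize(im[60:300,220:440],None,fx=2.4,fy=2.4))"
```

```text
t 6.1 tcp foot [128.2  -1.  263. ] 50.02427874650476 [ 3.4 -5.  -1.3]
scene white -30 92 [ -7.2   1.5 250.7] z [139.2 272.2]
scene white 0 305 [ 15.4  -3.  280.3] z [273.2 284.3]
scene white 30 231 [ 41.8  -5.1 286.4] z [283.3 290. ]
scene white 60 208 [ 77.   -6.9 293. ] z [289.5 458.9]
scene white 90 169 [105.9  -8.6 298.2] z [294.5 301.7]
scene white 120 145 [133.5   3.2 304.1] z [300.8 306.4]
scene dark 321 [[46.737841569393694, -19.81803527941762, 269.633860426761], [89.68276931145421, -14.279245563530882, 285.24230958077055], [126.01904708360203, 3.808834123427497, 299.5216449442176]]
```

View pics/s3.png

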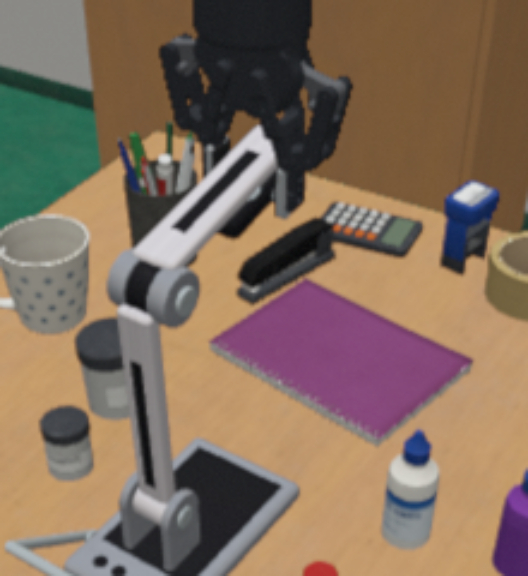

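Run:
```python
from h import *
np.set_printoptions(precision=1,suppress=True)
f=np.load('now_scene.npy');im=cv2.imread('pics/now_scene.png');V=im.max(-1)
x,y,z=np.moveaxis(f,-1,0)
w=(V>150)&(abs(y)<20)&(x>35)&(x<145)&(z>270)&(z<320);a,b=np.polyfit(x[w],z[w],1);print('slope',np.degrees(np.arctan(a)))
g=(a*x+b-z)*np.cos(np.arctan(a))
k=(V<80)&(y<-14)&(y>-24)&(x>30)&(x<150)&(g>5)&(g<80)
for lo in range(40,150,8):
    q=k&(x>=lo)&(x<lo+8)
    if q.sum()>3:print(lo,q.sum(),np.percentile(g[q],[0,5,50,95,100]),np.median(y[q]))
```

```text
slope 10.491616881854643
72 9 [ 9.3  9.4 16.5 22.9 23.2] -15.759375187954504
80 36 [11.4 13.4 17.7 24.6 25.5] -17.43015089905107
88 29 [12.5 12.7 17.1 24.  24.8] -18.421954168418303
96 27 [12.4 13.  16.4 24.3 24.7] -18.092395244849378
104 24 [13.4 13.8 17.8 25.7 26.3] -18.81598533165438
112 26 [13.4 13.6 17.2 23.7 24.7] -18.18408304041118
120 22 [ 7.6  9.6 15.  22.3 22.4] -17.800347542063623
128 5 [ 9.   9.6 13.2 14.6 14.8] -16.026338839576624
```

The head side edge runs 13 mm below the outer face all along, parallel to the arm, so the head is folded. Releasing and rising.

>>> {"op": "send_rows", "data": {
  "targets": [
    {"linear": [0,0,0],"rotation": [0,0,0],"grip": 0.8},
    {"linear": [0,0,0],"rotation": [0,0,0],"grip": 1},
    {"linear": [0,0,0],"rotation": [0,0,0],"grip": 1},
    {"linear": [0,0,-1.0],"rotation": [0,0,0],"grip": 1},
    {"linear": [0,0,-3.6],"rotation": [0,0,0],"grip": 1},
    {"linear": [0,0,-3.6],"rotation": [0,0,0],"grip": 1},
    {"linear": [0,0,0],"rotation": [0,0,0],"grip": 0.4},
    {"linear": [0,0,0],"rotation": [0,0,0],"grip": 0},
    {"linear": [0,0,0],"rotation": [0,0,0],"grip": 0},
    {"linear": [0,0,0],"rotation": [0,0,0],"grip": 0},
    {"linear": [0,0,0],"rotation": [0,0,0],"grip": 0}
  ]
}}

```text
time: 7.3
ee_pos: [581.0, -122.4, 343.9]
ee_rot: [[0.048, 0.999, -0.001], [0.999, -0.048, 0.0], [0.0, -0.001, -1.0]]
ft_force: [0.2, -1.0, 0.4]
width: 12.1
grasp_force: 0.0
```

```bash
cat > plan.py <<'E'
from h import *
s=arm.read_state();t=foot(np.array(s['ee_pos']));print('t',s['time'],'tcp',t.round(1),s['width'],np.round(s['ee_rot'],3).tolist())
E=np.array([16,258.])
def pose(psi,tau,gap=0,r=125):
    a=np.radians(psi);n=np.array([-np.sin(a),np.cos(a)])
    return E+r*np.array([np.cos(a),np.sin(a)])+(23+gap+11*abs(np.sin(np.radians(psi+tau))))*n,tau
def rows(ps,p0,tau0=0):
    out=[];p=p0;tau=tau0
    for q,tn in ps:
        d=q-p;T=np.radians(tau)
        X=np.array([-np.cos(T),np.sin(T)]);Z=np.array([-np.sin(T),-np.cos(T)])
        out.append([round(d@X/10,2),round(d@Z/10,2),round(tn-tau,2)]);p=q;tau=tn
    return out
if __name__=='__main__':
    r=rows([pose(10.5,0,12)],t[[0,2]]);print(r)
    psis=np.linspace(10.5,-85,20);taus=np.linspace(0,50,20)
    for l in rows([pose(a,b,-1) for a,b in zip(psis,taus)],pose(10.5,0,12)[0]):print(l)
    print(pose(-85,50,-1))
E
python3 plan.py
```

```text
t 7.3 tcp [128.2  -1.6 343.9] 12.090262804429795 [[0.048, 0.999, -0.001], [0.999, -0.048, 0.0], [0.0, -0.001, -1.0]]
[[np.float64(-0.4), np.float64(2.67), 0]]
[np.float64(-0.24), np.float64(1.28), np.float64(0.0)]
[np.float64(-0.37), np.float64(1.1), np.float64(2.63)]
[np.float64(-0.31), np.float64(1.12), np.float64(2.63)]
[np.float64(-0.26), np.float64(1.13), np.float64(2.63)]
[np.float64(-0.21), np.float64(1.14), np.float64(2.63)]
[np.float64(-0.16), np.float64(1.09), np.float64(2.63)]
[np.float64(-0.12), np.float64(1.06), np.float64(2.63)]
[np.float64(-0.08), np.float64(1.07), np.float64(2.63)]
[np.float64(-0.04), np.float64(1.07), np.float64(2.63)]
[np.float64(-0.0), np.float64(1.07), np.float64(2.63)]
[np.float64(0.04), np.float64(1.07), np.float64(2.63)]
[np.float64(0.08), np.float64(1.07), np.float64(2.63)]
[np.float64(0.12), np.float64(1.07), np.float64(2.63)]
[np.float64(0.16), np.float64(1.06), np.float64(2.63)]
[np.float64(0.2), np.float64(1.06), np.float64(2.63)]
[np.float64(0.24), np.float64(1.05), np.float64(2.63)]
[np.float64(0.29), np.float64(1.04), np.float64(2.63)]
[np.float64(0.33), np.float64(1.03), np.float64(2.63)]
[np.float64(0.37), np.float64(1.02), np.float64(2.63)]
[np.float64(0.41), np.float64(1.01), np.float64(2.63)]
(array([ 55.09608305, 135.94298436]), 50)
```

>>> {"op": "send_rows", "data": {
  "targets": [
    {"linear": [-0.4,0.06,1.3],"rotation": [0,0,0],"grip": 0},
    {"linear": [0,0,1.37],"rotation": [0,0,0],"grip": 0},
    {"linear": [-0.24,0,1.28],"rotation": [0,0,0],"grip": 0},
    {"linear": [-0.37,0,1.1],"rotation": [0,2.63,0],"grip": 0},
    {"linear": [-0.31,0,1.12],"rotation": [0,2.63,0],"grip": 0},
    {"linear": [-0.26,0,1.13],"rotation": [0,2.63,0],"grip": 0},
    {"linear": [-0.21,0,1.14],"rotation": [0,2.63,0],"grip": 0},
    {"linear": [-0.16,0,1.09],"rotation": [0,2.63,0],"grip": 0},
    {"linear": [-0.12,0,1.06],"rotation": [0,2.63,0],"grip": 0},
    {"linear": [-0.08,0,1.07],"rotation": [0,2.63,0],"grip": 0},
    {"linear": [-0.04,0,1.07],"rotation": [0,2.63,0],"grip": 0},
    {"linear": [0,0,1.07],"rotation": [0,2.63,0],"grip": 0}
  ]
}}

```text
time: 8.5
ee_pos: [581.6, -126.7, 206.2]
ee_rot: [[0.045, 0.999, 0.019], [0.914, -0.049, 0.403], [0.403, -0.0, -0.915]]
ft_force: [-0.7, 0.4, 4.3]
width: -0.0
grasp_force: 1.8
```

>>> {"op": "send_rows", "data": {
  "targets": [
    {"linear": [0.04,0,1.07],"rotation": [0,2.63,0],"grip": 0},
    {"linear": [0.08,0,1.07],"rotation": [0,2.63,0],"grip": 0},
    {"linear": [0.12,0,1.07],"rotation": [0,2.63,0],"grip": 0},
    {"linear": [0.16,0,1.06],"rotation": [0,2.63,0],"grip": 0},
    {"linear": [0.2,0,1.06],"rotation": [0,2.63,0],"grip": 0}
  ]
}}

```text
time: 9.0
ee_pos: [583.1, -95.9, 162.7]
ee_rot: [[0.039, 0.999, 0.029], [0.799, -0.049, 0.6], [0.601, -0.0, -0.8]]
ft_force: [0.4, -1.9, 4.3]
width: -0.2
grasp_force: 2.0
```

```bash
python3 st.py; python3 -c "
import cv2;im=cv2.imread('pics/now_scene.png');cv2.imwrite('pics/s4.png',cv2.resize(im[60:340,200:440],None,fx=2.1,fy=2.1))"
```

```text
t 9.0 tcp foot [101.6  -0.7 162.7] -0.22832720206328103 [ 0.4 -1.9  4.3]
scene white -30 170 [ -6.3   1.4 250.9] z [114.5 271.8]
scene white 0 164 [  8.5  -9.9 276. ] z [271. 278.]
scene white 90 82 [106.   -2.4 187.4] z [174.7 197.3]
scene white 150 42 [178.4  -3.6 343.7] z [341.9 347. ]
scene white 180 217 [185.1  -4.5 325.7] z [319.4 346.5]
scene dark 1761 [[43.80957791157324, -19.817673493741786, 165.03634732510037], [139.55083784000846, -6.711882952997182, 233.70347989806083], [165.4493249572352, 18.699882916118934, 298.0289167094761]]
```

View pics/s4.png

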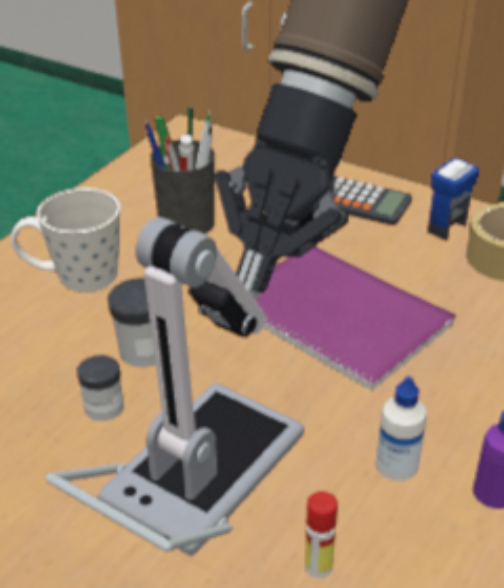

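The upper arm is following (now about 60° below level, head still tucked at (225,305)) with a push of about 5 N. Continuing.

>>> {"op": "send_rows", "data": {
  "targets": [
    {"linear": [0.24,0,1.05],"rotation": [0,2.63,0],"grip": 0},
    {"linear": [0.29,0,1.04],"rotation": [0,2.63,0],"grip": 0},
    {"linear": [0.33,0,1.03],"rotation": [0,2.63,0],"grip": 0},
    {"linear": [0.37,0,1.02],"rotation": [0,2.63,0],"grip": 0},
    {"linear": [0.41,0,1.01],"rotation": [0,2.63,0],"grip": 0}
  ]
}}

```text
time: 9.6
ee_pos: [585.5, -49.8, 136.2]
ee_rot: [[0.031, 0.999, 0.037], [0.643, -0.048, 0.764], [0.765, -0.0, -0.644]]
ft_force: [1.2, -6.0, -0.1]
width: 0.5
grasp_force: 2.4
```

```bash
cat > st2.py <<'E'
from h import *
np.set_printoptions(precision=1,suppress=True)
s=arm.read_state();t=foot(np.array(s['ee_pos']));print('t',s['time'],'tcp foot',t,s['ft_force'])
im,p=cloud('scene');f=foot(p);x,y,z=np.moveaxis(f,-1,0);V=im.max(-1);cv2.imwrite('pics/now_scene.png',im)
k=(y<-11)&(y>-24)&(x>-30)&(x<110)&(z>95)&(z<240)
for lo in range(100,240,12):
    q=f[k&(z>=lo)&(z<lo+12)]
    if len(q)>4:print(lo,len(q),'x',np.percentile(q[:,0],[2,25,50,75,98]),'y',np.median(q[:,1]))
E
python3 st2.py
```

```text
t 9.6 tcp foot [ 55.5  -0.5 136.2] [ 1.2 -6.  -0.1]
100 33 x [-7.3 -4.  -0.9 33.9 44.2] y -13.526262672735246
112 65 x [-7.6 -1.7 31.8 39.5 49.2] y -14.41371859557788
124 52 x [-7.8 -3.6 19.5 22.7 48.3] y -13.817610422300802
136 111 x [-7.6  3.7 20.5 52.5 74.2] y -13.663985436668575
148 152 x [-7.2 18.3 31.9 67.  87.7] y -14.496923213188524
160 148 x [ -7.9  16.2  33.4  80.8 105.6] y -15.536029174752379
172 159 x [ -8.5  14.4  33.9  86.6 106.4] y -15.275739931359254
184 170 x [ -8.2  14.8  31.7  94.4 108.6] y -14.998392180370963
196 87 x [ -8.5  -1.8  33.4 101.  109.6] y -13.854546267043611
208 72 x [-10.4  -5.4  15.3  32.2  37.8] y -13.275876779011595
220 60 x [-9.9 -5.8  0.4 31.3 38.5] y -13.560809122368912
232 33 x [-10.4  -7.2  -3.5  11.8  36.3] y -13.429381173018122
```

>>> {"op": "send_rows", "data": {
  "targets": [
    {"linear": [0.13,0,0.15],"rotation": [0,0,0],"grip": 0},
    {"linear": [0.13,0,0.15],"rotation": [0,0,0],"grip": 0},
    {"linear": [0.13,0,0.15],"rotation": [0,0,0],"grip": 0},
    {"linear": [0.13,0,0.15],"rotation": [0,0,0],"grip": 0},
    {"linear": [0,0,0],"rotation": [0,0,0],"grip": 0}
  ]
}}

```text
time: 10.15
ee_pos: [585.9, -42.1, 137.0]
ee_rot: [[0.03, 0.999, 0.036], [0.645, -0.047, 0.762], [0.763, 0.0, -0.646]]
ft_force: [-0.8, -3.4, -1.7]
width: -0.4
grasp_force: 2.0
```

>>> {"op": "send_rows", "data": {
  "targets": [
    {"linear": [0.13,0,0.15],"rotation": [0,0,0],"grip": 0},
    {"linear": [0.06,0,0.08],"rotation": [0,0,0],"grip": 0},
    {"linear": [0,0,0],"rotation": [0,0,0],"grip": 0}
  ]
}}

```text
time: 10.45
ee_pos: [586.0, -39.2, 136.9]
ee_rot: [[0.03, 0.999, 0.037], [0.645, -0.047, 0.762], [0.763, 0.0, -0.646]]
ft_force: [-0.0, -4.8, -3.3]
width: -0.1
grasp_force: 2.5
```

```bash
python3 st2.py;  python3 -c "
import cv2;im=cv2.imread('pics/now_scene.png');cv2.imwrite('pics/s5.png',cv2.resize(im[140:320,200:360],None,fx=3.3,fy=3.3))"
```

```text
t 10.45 tcp foot [ 44.9  -0.5 136.9] [-0.  -4.8 -3.3]
100 37 x [-7.2 -3.9  1.6 22.1 31.7] y -13.64087910837221
112 59 x [-6.7  0.5 19.3 27.3 39.4] y -14.89647390955441
124 56 x [-7.8 -2.7  7.3 10.1 36.1] y -13.63333971672359
136 118 x [-7.7  7.1 10.5 34.  62.2] y -14.313597874794151
148 145 x [-7.6  8.4 19.6 53.3 74.3] y -13.98999839702001
160 148 x [ -7.7   8.1  21.4  70.6 105.4] y -15.310084435785988
172 186 x [ -8.1   8.   29.5  79.1 105.7] y -15.159304300926397
184 170 x [ -8.6   9.7  27.2  85.6 101.9] y -15.17398886759384
196 138 x [ -8.7  25.7  90.3  99.9 108.2] y -15.453553929227503
208 103 x [ -9.6  -0.9  29.  102.7 108.8] y -13.938773442623303
220 60 x [-10.3  -5.9   0.6  29.2  33.8] y -13.989431209799534
232 27 x [-10.7  -7.9  -4.9  -1.6  23.9] y -12.948253069766333
```

View pics/s5.png

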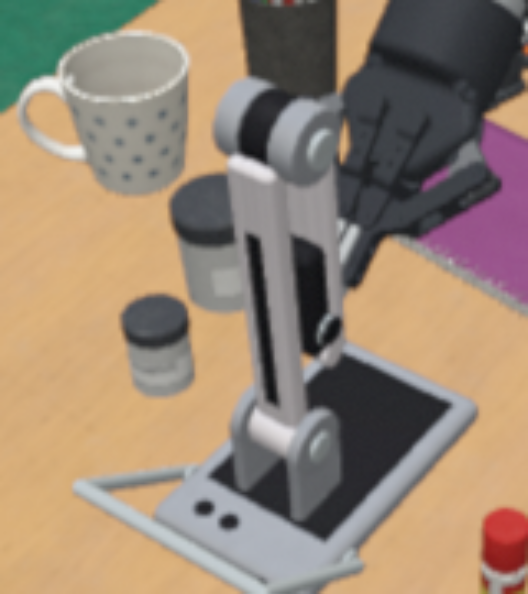

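>>> {"op": "send_rows", "data": {
  "targets": [
    {"linear": [0.13,0,0.15],"rotation": [0,0,0],"grip": 0},
    {"linear": [0.06,0,0.08],"rotation": [0,0,0],"grip": 0},
    {"linear": [0,0,0],"rotation": [0,0,0],"grip": 0},
    {"linear": [0,0,0],"rotation": [0,0,0],"grip": 0}
  ]
}}

```text
time: 10.9
ee_pos: [586.4, -37.7, 137.0]
ee_rot: [[0.03, 0.999, 0.038], [0.647, -0.048, 0.761], [0.762, 0.002, -0.647]]
ft_force: [-3.8, -20.0, 1.5]
width: 0.0
grasp_force: 9.9
```

```bash
python3 st2.py
```

```text
t 10.9 tcp foot [ 43.3  -0.2 137. ] [ -3.8 -20.    1.5]
100 40 x [-7.6 -3.5  1.2 22.3 32.3] y -13.506073085235021
112 53 x [-6.8 -3.  17.8 25.9 35.4] y -13.998319738118527
124 59 x [-8.6 -1.7  6.8  9.3 35.2] y -13.779687891149198
136 103 x [-8.4  6.1  8.8 32.5 58.8] y -14.58290100031195
148 159 x [-8.4  6.7 18.8 56.1 75.3] y -13.926809588219625
160 151 x [ -7.8   6.3  21.7  68.  101.2] y -15.241021939787638
172 181 x [ -8.7   6.2  28.5  77.8 106.3] y -15.120637647785767
184 181 x [ -9.9   8.4  26.   84.8 100.7] y -15.373814446999132
196 143 x [ -9.7  25.   89.5  99.4 108.9] y -15.607062806902974
208 108 x [-10.   -1.7  27.8 103.6 109. ] y -14.549880794886352
220 65 x [-11.5  -6.5  23.8  27.5  33.3] y -13.973395015268846
232 26 x [-12.3  -8.9  -6.9  -2.4  32.2] y -13.028274157132612
```

Force rose to 20 N with the head within 2 mm of the lower arm: the upper arm is home. Retreating and going over the elbow.

Run:
```python
from plan import *
ps=[(np.array([105,188+20.3*i]),50-6.25*i) for i in range(1,9)]+[(np.array([105-32*i,350]),0) for i in (1,2,3)]
for l in rows(ps,np.array([104.6,188]),50):print([float(v) for v in l])
```

```text
t 10.95 tcp [ 43.3  -0.2 137. ] 0.04567264704112661 [[0.03, 0.999, 0.038], [0.647, -0.048, 0.761], [0.762, 0.002, -0.647]]
[1.53, -1.34, -6.25]
[1.4, -1.47, -6.25]
[1.24, -1.61, -6.25]
[1.05, -1.74, -6.25]
[0.86, -1.84, -6.25]
[0.65, -1.92, -6.25]
[0.44, -1.98, -6.25]
[0.22, -2.02, -6.25]
[3.2, 0.04, 0.0]
[3.2, 0.0, 0.0]
[3.2, 0.0, 0.0]
```

>>> {"op": "send_rows", "data": {
  "targets": [
    {"linear": [0,0,-2.0],"rotation": [0,0,0],"grip": 0},
    {"linear": [0,0,-3.0],"rotation": [0,0,0],"grip": 0},
    {"linear": [0,0,-3.2],"rotation": [0,0,0],"grip": 0},
    {"linear": [1.53,0,-1.34],"rotation": [0,-6.25,0],"grip": 0},
    {"linear": [1.4,0,-1.47],"rotation": [0,-6.25,0],"grip": 0},
    {"linear": [1.24,0,-1.61],"rotation": [0,-6.25,0],"grip": 0.5},
    {"linear": [1.05,0,-1.74],"rotation": [0,-6.25,0],"grip": 1},
    {"linear": [0.86,0,-1.84],"rotation": [0,-6.25,0],"grip": 1},
    {"linear": [0.65,0,-1.92],"rotation": [0,-6.25,0],"grip": 1},
    {"linear": [0.44,0,-1.98],"rotation": [0,-6.25,0],"grip": 1},
    {"linear": [0.22,0,-2.02],"rotation": [0,-6.25,0],"grip": 1},
    {"linear": [2.5,0,0],"rotation": [0,0,0],"grip": 1},
    {"linear": [2.5,0,0],"rotation": [0,0,0],"grip": 1},
    {"linear": [0,0,0],"rotation": [0,0,0],"grip": 1}
  ]
}}

```text
time: 12.35
ee_pos: [585.4, -46.0, 353.2]
ee_rot: [[0.045, 0.999, 0.002], [0.999, -0.045, -0.001], [-0.001, 0.002, -1.0]]
ft_force: [0.8, -0.7, -0.5]
width: 85.3
grasp_force: 0.0
```

Run:
```python
from h import *
np.set_printoptions(precision=1,suppress=True)
s=arm.read_state();print(s['time'],foot(np.array(s['ee_pos'])),np.round(s['ee_rot'],3).tolist(),s['width'])
for n in['wrist','scene','top']:
    im,p=cloud(n);f=foot(p);x,y,z=np.moveaxis(f,-1,0);cv2.imwrite(f'pics/e_{n}.png',im)
    m=(x>-40)&(x<60)&(z>225)&(z<300)&(abs(y)<40);q=f[m]
    print(n,len(q),np.percentile(q,[1,50,99],axis=0).tolist())
    b=q[abs(q[:,1])<22]
    if len(b)>50:
        A=np.c_[b[:,0],b[:,2],np.ones(len(b))];top=b[b[:,2]>np.percentile(b[:,2],90)];print(' top',np.median(top,0))
    # cap discs: |y|>25
    for sg in(1,-1):
        c=q[(q[:,1]*sg>25.5)]
        if len(c)>10:print(' cap',sg,len(c),c.mean(0),c.min(0),c.max(0))
```

```text
12.35 [ 51.7  -0.8 353.2] [[0.045, 0.999, 0.002], [0.999, -0.045, -0.001], [-0.001, 0.002, -1.0]] 85.28941222150613
wrist 4888 [[-10.198148459663534, -27.755388642738392, 250.0341924661662], [9.494845639067977, -0.8559045228679141, 275.2653678400584], [35.18099219539279, 26.53125339275775, 279.9083700826587]]
 top [ 13.4   2.2 279.3]
 cap 1 97 [ 12.2  26.7 267. ] [  3.7  25.5 259.6] [ 22.7  28.  270.4]
 cap -1 148 [ 12.2 -27.2 267.1] [  3.8 -29.2 259.5] [ 23.2 -25.5 270.2]
scene 1159 [[-13.19076952171822, -28.29170040744042, 226.00676584217916], [-2.2358522884094567, -7.730704197553623, 263.2920267782207], [29.11243040394724, 22.9749792832298, 278.26935260342316]]
 top [ 10.4  -0.9 277.4]
 cap -1 81 [ 10.2 -27.5 259.5] [  0.8 -29.  249.9] [ 19.5 -25.5 268.8]Traceback (most recent call last):
  File "<stdin>", line 7, in <module>
    return _quantile_unchecked(
        a, q, axis, out, overwrite_input, method, keepdims, weights)
    return _ureduce(a,
                    func=_quantile_ureduce_func,
    ...<5 lines>...
                    overwrite_input=overwrite_input,
                    method=method)
    r = func(a, **kwargs)
    result = _quantile(arr,
                       quantiles=q,
    ...<2 lines>...
                       out=out,
                       weights=wgt)
    slices_having_nans = np.isnan(arr[-1, ...])
                                  ~~~^^^^^^^^^
IndexError: index -1 is out of bounds for axis 0 with size 0
```

>>> {"op": "send_rows", "data": {
  "targets": [
    {"linear": [2.0,0.04,0],"rotation": [0,0,0],"grip": 1},
    {"linear": [2.0,0,0],"rotation": [0,0,0],"grip": 1},
    {"linear": [0,0,2.9],"rotation": [0,0,0],"grip": 1},
    {"linear": [0,0,2.9],"rotation": [0,0,0],"grip": 1},
    {"linear": [0,0,2.9],"rotation": [0,0,0],"grip": 1},
    {"linear": [0,0,2.9],"rotation": [0,0,0],"grip": 1},
    {"linear": [0,0,0],"rotation": [0,0,0],"grip": 0.8},
    {"linear": [0,0,0],"rotation": [0,0,0],"grip": 0.5},
    {"linear": [0,0,0],"rotation": [0,0,0],"grip": 0.4},
    {"linear": [0,0,0],"rotation": [0,0,0],"grip": 0.4},
    {"linear": [0,0,0],"rotation": [0,0,0],"grip": 0.4}
  ],
  "newtons": 60
}}

```text
time: 13.6
ee_pos: [588.0, -9.5, 237.3]
ee_rot: [[0.048, 0.999, 0.001], [0.999, -0.048, -0.001], [-0.001, 0.001, -1.0]]
ft_force: [-2.6, -5.6, -1.6]
width: 55.8
grasp_force: 66.0
```

Run:
```python
from plan import *
c=np.array([0,68.]);R=190.85
ps=[(c+R*np.array([np.cos(a),np.sin(a)]),0) for a in np.radians(np.linspace(86.5,-5.4,39))]
for i,l in enumerate(rows(ps[1:],ps[0])):print(i,[float(v) for v in l[:2]],ps[i+1][0].round(0))
```

```text
t 13.6 tcp [1.510e+01 1.000e-01 2.373e+02] 55.83136073459228 [[0.048, 0.999, 0.001], [0.999, -0.048, -0.001], [-0.001, 0.001, -1.0]]Traceback (most recent call last):
  File "<stdin>", line 4, in <module>
  File "plan.py", line 10, in rows
    d=q-p;T=np.radians(tau)
      ~^~
ValueError: setting an array element with a sequence. The requested array has an inhomogeneous shape after 1 dimensions. The detected shape was (2,) + inhomogeneous part.
```

Run:
```python
from plan import *
c=np.array([0,68.]);R=190.85
ps=[(c+R*np.array([np.cos(a),np.sin(a)]),0) for a in np.radians(np.linspace(86,-5.4,39))]
for i,l in enumerate(rows(ps[1:],ps[0][0])):print(i,[float(v) for v in l[:2]],ps[i+1][0].round(0))
```

```text
t 13.6 tcp [1.510e+01 1.000e-01 2.373e+02] 55.83136073459228 [[0.048, 0.999, 0.001], [0.999, -0.048, -0.001], [-0.001, 0.001, -1.0]]
0 [-0.8, 0.07] [ 21. 258.]
1 [-0.79, 0.11] [ 29. 257.]
2 [-0.79, 0.14] [ 37. 255.]
3 [-0.78, 0.17] [ 45. 253.]
4 [-0.77, 0.2] [ 53. 251.]
5 [-0.77, 0.24] [ 60. 249.]
6 [-0.75, 0.27] [ 68. 246.]
7 [-0.74, 0.3] [ 75. 243.]
8 [-0.73, 0.33] [ 83. 240.]
9 [-0.71, 0.36] [ 90. 236.]
10 [-0.7, 0.39] [ 97. 233.]
11 [-0.68, 0.42] [104. 228.]
12 [-0.66, 0.45] [110. 224.]
13 [-0.64, 0.48] [117. 219.]
14 [-0.62, 0.5] [123. 214.]
15 [-0.6, 0.53] [129. 209.]
16 [-0.58, 0.55] [135. 203.]
17 [-0.56, 0.58] [140. 197.]
18 [-0.53, 0.6] [146. 191.]
19 [-0.51, 0.62] [151. 185.]
20 [-0.48, 0.64] [155. 179.]
21 [-0.45, 0.66] [160. 172.]
22 [-0.42, 0.68] [164. 165.]
23 [-0.39, 0.7] [168. 158.]
24 [-0.36, 0.71] [172. 151.]
25 [-0.33, 0.73] [175. 144.]
26 [-0.3, 0.74] [178. 137.]
27 [-0.27, 0.75] [181. 129.]
28 [-0.24, 0.76] [183. 121.]
29 [-0.21, 0.77] [185. 114.]
30 [-0.18, 0.78] [187. 106.]
31 [-0.14, 0.79] [188.  98.]
32 [-0.11, 0.79] [190.  90.]
33 [-0.08, 0.8] [190.  82.]
34 [-0.04, 0.8] [191.  74.]
35 [-0.01, 0.8] [191.  66.]
36 [0.03, 0.8] [191.  58.]
37 [0.06, 0.8] [190.  50.]
```

Elbow caps pinched (55.8 mm against the 57 given). Leading the lower arm down.

>>> {"op": "send_rows", "data": {
  "targets": [
    {"linear": [-0.8,0,0.07],"rotation": [0,0,0],"grip": 0.4},
    {"linear": [-0.79,0,0.11],"rotation": [0,0,0],"grip": 0.4},
    {"linear": [-0.79,0,0.14],"rotation": [0,0,0],"grip": 0.4},
    {"linear": [-0.78,0,0.17],"rotation": [0,0,0],"grip": 0.4},
    {"linear": [-0.77,0,0.2],"rotation": [0,0,0],"grip": 0.4},
    {"linear": [-0.77,0,0.24],"rotation": [0,0,0],"grip": 0.4},
    {"linear": [-0.75,0,0.27],"rotation": [0,0,0],"grip": 0.4},
    {"linear": [-0.74,0,0.3],"rotation": [0,0,0],"grip": 0.4},
    {"linear": [-0.73,0,0.33],"rotation": [0,0,0],"grip": 0.4},
    {"linear": [-0.71,0,0.36],"rotation": [0,0,0],"grip": 0.4},
    {"linear": [-0.7,0,0.39],"rotation": [0,0,0],"grip": 0.4},
    {"linear": [-0.68,0,0.42],"rotation": [0,0,0],"grip": 0.4}
  ]
}}

```text
time: 14.8
ee_pos: [583.4, -99.5, 208.1]
ee_rot: [[0.048, 0.999, 0.001], [0.999, -0.048, -0.001], [-0.001, 0.001, -1.0]]
ft_force: [-10.8, -0.7, 15.0]
width: 55.7
grasp_force: 68.2
```

Run:
```python
from h import *
s=arm.read_state();print(s['time'],foot(np.array(s['ee_pos'])).round(1),s['width'],s['ft_force'].round(1))
im,p=cloud('scene');cv2.imwrite('pics/s6.png',cv2.resize(im[100:340,180:440],None,fx=2.2,fy=2.2))
```

```text
14.8 [ 1.052e+02 -2.000e-01  2.081e+02] 55.70758029778565 [-10.8  -0.7  15. ]
```

View pics/s6.png

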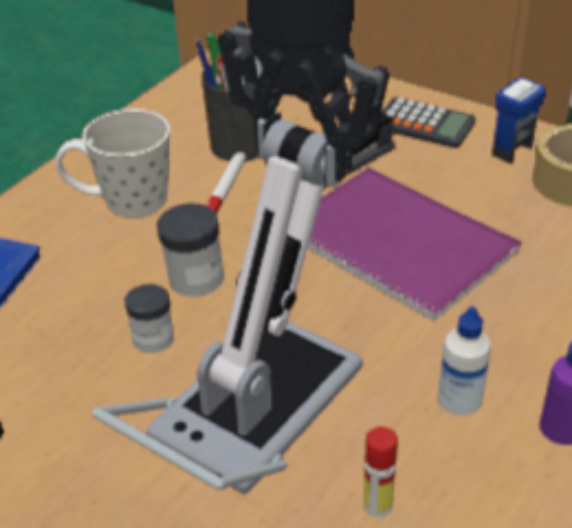

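The folded arms are coming down together, still gripped at the barrel (295,155), with the bystanders untouched. Continuing.

>>> {"op": "send_rows", "data": {
  "targets": [
    {"linear": [-0.66,-0.05,0.45],"rotation": [0,0,0],"grip": 0.4},
    {"linear": [-0.64,-0.05,0.48],"rotation": [0,0,0],"grip": 0.4},
    {"linear": [-0.62,0,0.5],"rotation": [0,0,0],"grip": 0.4},
    {"linear": [-0.6,0,0.53],"rotation": [0,0,0],"grip": 0.4},
    {"linear": [-0.58,0,0.55],"rotation": [0,0,0],"grip": 0.4},
    {"linear": [-0.56,0,0.58],"rotation": [0,0,0],"grip": 0.4},
    {"linear": [-0.53,0,0.6],"rotation": [0,0,0],"grip": 0.4},
    {"linear": [-0.51,0,0.62],"rotation": [0,0,0],"grip": 0.4},
    {"linear": [-0.48,0,0.64],"rotation": [0,0,0],"grip": 0.4},
    {"linear": [-0.45,0,0.66],"rotation": [0,0,0],"grip": 0.4},
    {"linear": [-0.42,0,0.68],"rotation": [0,0,0],"grip": 0.4},
    {"linear": [-0.39,0,0.7],"rotation": [0,0,0],"grip": 0.4},
    {"linear": [-0.36,0,0.71],"rotation": [0,0,0],"grip": 0.4}
  ]
}}

```text
time: 16.15
ee_pos: [579.7, -168.8, 131.1]
ee_rot: [[0.047, 0.999, 0.002], [0.999, -0.047, -0.003], [-0.003, 0.002, -1.0]]
ft_force: [-11.5, -12.9, 13.4]
width: 56.0
grasp_force: 68.0
```

>>> {"op": "send_rows", "data": {
  "targets": [
    {"linear": [-0.33,0,0.73],"rotation": [0,0,0],"grip": 0.4},
    {"linear": [-0.3,0,0.74],"rotation": [0,0,0],"grip": 0.4},
    {"linear": [-0.27,0,0.75],"rotation": [0,0,0],"grip": 0.4},
    {"linear": [-0.24,0,0.76],"rotation": [0,0,0],"grip": 0.4},
    {"linear": [-0.21,0,0.77],"rotation": [0,0,0],"grip": 0.4},
    {"linear": [-0.18,0,0.78],"rotation": [0,0,0],"grip": 0.4},
    {"linear": [-0.14,0,0.79],"rotation": [0,0,0],"grip": 0.4},
    {"linear": [-0.11,0,0.79],"rotation": [0,0,0],"grip": 0.4},
    {"linear": [-0.08,0,0.8],"rotation": [0,0,0],"grip": 0.4},
    {"linear": [-0.04,0,0.8],"rotation": [0,0,0],"grip": 0.4}
  ]
}}

```text
time: 17.15
ee_pos: [578.7, -188.3, 53.4]
ee_rot: [[0.047, 0.999, 0.001], [0.999, -0.047, -0.003], [-0.003, 0.002, -1.0]]
ft_force: [-11.6, -19.1, 6.2]
width: 55.6
grasp_force: 67.3
```

>>> {"op": "send_rows", "data": {
  "targets": [
    {"linear": [-0.11,0,0.8],"rotation": [0,0,0],"grip": 0.4},
    {"linear": [-0.03,0,0.8],"rotation": [0,0,0],"grip": 0.4},
    {"linear": [0.02,0,0.8],"rotation": [0,0,0],"grip": 0.4},
    {"linear": [0,0,0],"rotation": [0,0,0],"grip": 0.4}
  ]
}}

```text
time: 17.55
ee_pos: [578.5, -187.7, 28.7]
ee_rot: [[0.048, 0.999, 0.0], [0.999, -0.048, -0.001], [-0.001, 0.0, -1.0]]
ft_force: [-5.5, -4.4, -3.1]
width: 56.2
grasp_force: 66.2
```

>>> {"op": "send_rows", "data": {
  "targets": [
    {"linear": [0,0,0.3],"rotation": [0,0,0],"grip": 0.4},
    {"linear": [0,0,0],"rotation": [0,0,0],"grip": 0.4}
  ]
}}

```text
time: 17.75
ee_pos: [578.8, -187.8, 27.7]
ee_rot: [[0.048, 0.999, 0.001], [0.999, -0.048, -0.001], [-0.001, 0.001, -1.0]]
ft_force: [-13.7, -0.3, 31.1]
width: 55.6
grasp_force: 70.0
```

```bash
cat > st3.py <<'E'
from h import *
np.set_printoptions(precision=1,suppress=True)
s=arm.read_state();print(s['time'],foot(np.array(s['ee_pos'])),s['ft_force'],s['width'])
for n in['scene','top']:
    im,p=cloud(n);f=foot(p);x,y,z=np.moveaxis(f,-1,0);V=im.max(-1);cv2.imwrite(f'pics/n3_{n}.png',im)
    w=(V>150)&(abs(y)<12)&(x>20)&(x<170)&(z>50)&(z<120)
    if w.sum()>30:
        a,b=np.polyfit(x[w],z[w],1);print(n,'lower arm',w.sum(),'slope rad',a,'z0',b,[np.median(z[w&(x>l)&(x<l+25)]) for l in range(20,170,25)])
    for l in range(50,190,20):
        q=(y<-8)&(y>-24)&(x>l)&(x<l+20)&(z>10)&(z<74);print(l,np.percentile(z[q],[2,50,98]) if q.sum()>5 else '',end=' ')
    print()
    for k,c in dict(lens_cleaner=(434.5,-122.6),glue=(443.2,11.7),vial=(724.2,-46.5)).items():
        r=(np.hypot(p[...,0]-c[0],p[...,1]-c[1])<50)&(p[...,2]>{'lens_cleaner':70,'glue':60,'vial':40}[k])&(p[...,2]<125)
        print(n,k,r.sum(),np.median(p[r],0) if r.sum() else '')
E
python3 st3.py
```

```text
17.75 [193.6  -0.7  27.7] [-13.7  -0.3  31.1] 55.622504594828605
scene lower arm 449 slope rad -0.005134876324296706 z0 74.3994802760601 [np.float64(74.16621267940855), np.float64(74.15786312721104), np.float64(73.92351664396176), np.float64(73.51091288723148), np.float64(73.78759924036842), np.float64(73.58345218441343)]
50 [21.2 51.  73.7] 70 [20.8 56.7 73.4] 90 [21.2 53.6 73.6] 110 [20.1 55.5 73.6] 130 [30.6 39.2 73.6] 150 [29.7 38.5 73.6] 170 [34.1 59.3 73.1] 
scene lens_cleaner 330 [ 434.6 -117.    79.4]
scene glue 267 [442.  21.  83.]
scene vial 298 [718.4 -40.1  51.9]
50  70  90  110  130  150  170  
top lens_cleaner 0 
top glue 0 
top vial 0
```

The lower arm is level (slope −0.005, top at z ≈ 74) and the stop is felt at 31 N. Releasing, rising and turning towards the bail.

>>> {"op": "send_rows", "data": {
  "targets": [
    {"linear": [0,0,-0.2],"rotation": [0,0,0],"grip": 0.7},
    {"linear": [0,0,0],"rotation": [0,0,0],"grip": 1},
    {"linear": [0,0,0],"rotation": [0,0,0],"grip": 1},
    {"linear": [0,0,0],"rotation": [0,0,0],"grip": 1},
    {"linear": [0,0,-1.5],"rotation": [0,0,0],"grip": 1},
    {"linear": [0,0,-4.0],"rotation": [0,0,0],"grip": 1},
    {"linear": [0,0,-4.5],"rotation": [0,0,0],"grip": 1},
    {"linear": [0,0,-4.5],"rotation": [0,0,0],"grip": 1},
    {"linear": [0,0,0],"rotation": [0,0,0],"grip": 1}
  ]
}}

```text
time: 18.75
ee_pos: [581.5, -188.0, 179.2]
ee_rot: [[0.048, 0.999, 0.009], [0.999, -0.047, -0.004], [-0.003, 0.009, -1.0]]
ft_force: [0.6, 0.3, -1.2]
width: 85.4
grasp_force: 0.0
```

```bash
python3 st3.py
python3 - <<'E'
from h import *
np.set_printoptions(precision=1,suppress=True)
s=arm.read_state();print(s['q'])
for n in['top','scene']:
    im,p=cloud(n);f=foot(p);x,y,z=np.moveaxis(f,-1,0)
    for lo in(-60,-50,-35,-20,0,20,35):
        q=f[(x<-75)&(x>-130)&(y>lo)&(y<lo+15)&(z>40)&(z<110)]
        if len(q)>5:print(n,lo,len(q),np.percentile(q,[5,50,95],axis=0)[:,[0,2]].tolist())
E
```

```text
18.75 [193.7   2.  179.2] [ 0.6  0.3 -1.2] 85.37318995456347
scene lower arm 455 slope rad 0.0019468368582042902 z0 73.93013298106966 [np.float64(73.95821960784451), np.float64(74.06850223049139), np.float64(74.07399814428578), np.float64(74.17068753462695), np.float64(74.10533797426353), np.float64(74.22339714444956)]
50 [21.3 51.9 73.6] 70 [21.  56.2 73.8] 90 [21.  53.  73.5] 110 [18.9 56.7 73.8] 130 [30.2 38.4 73.5] 150 [29.6 38.5 73.6] 170 [32.2 60.2 73.3] 
scene lens_cleaner 332 [ 434.6 -117.3   79.6]
scene glue 269 [442.1  20.9  83.3]
scene vial 300 [718.6 -40.1  51.8]
top lower arm 254 slope rad 0.0014591892090341126 z0 75.56705796640115 [np.float64(75.80718015325732), np.float64(76.2689618132137), np.float64(nan), np.float64(nan), np.float64(nan), np.float64(nan)]
50 [23.3 46.1 70.9] 70  90  110  130  150  170  
top lens_cleaner 0 
top glue 0 
top vial 499 [721.2 -45.2  54.1]
[-20.7  27.6 100.5  -0.   51.6 -18. ]
top -60 90 [[-99.40056664031258, 59.87707676485998], [-92.67508489549107, 72.22209837599485], [-76.7864644161997, 76.06951943323857]]
top -50 51 [[-99.03827575420755
[... 976 characters left out ...]
0712672, 71.97692528389871], [-93.74565038372626, 74.25713868535323]]
scene -35 44 [[-100.95858778212971, 68.8603509255869], [-98.05379084561002, 71.96819375858661], [-94.26751914633654, 74.2824411749135]]
scene -20 41 [[-100.72531507619942, 68.0423970108385], [-98.34153013928635, 72.11759360912879], [-93.2233348264738, 73.51967733674246]]
scene 0 42 [[-100.47275101052084, 67.84936133844104], [-97.74870666901376, 72.28098238247355], [-93.35333543586115, 73.65668631347248]]
scene 20 40 [[-100.10930226548042, 67.99412711882162], [-98.23367374544748, 71.68309119039566], [-92.5876901993395, 73.8203875344759]]
scene 35 40 [[-100.48279672726055, 68.5535002412621], [-97.4489858154819, 71.85313103429934], [-93.0645207558339, 74.6975571462419]]
  return _methods._mean(a, axis=axis, dtype=dtype,
  ret = ret.dtype.type(ret / rcount)
```

>>> {"op": "send_rows", "data": {
  "targets": [
    {"linear": [4.13,-0.6,0],"rotation": [0,0,0],"grip": 1},
    {"linear": [4.13,-0.6,0],"rotation": [0,0,0],"grip": 1},
    {"linear": [4.13,-0.6,0],"rotation": [0,0,0],"grip": 1},
    {"linear": [4.13,-0.6,0],"rotation": [0,0,0],"grip": 1},
    {"linear": [4.13,-0.6,0],"rotation": [0,0,0],"grip": 1},
    {"linear": [4.13,-0.6,0],"rotation": [0,0,0],"grip": 1},
    {"linear": [4.13,-0.6,0],"rotation": [0,0,0],"grip": 1},
    {"linear": [0,0,0],"rotation": [0,0,-8.18],"grip": 1},
    {"linear": [0,0,0],"rotation": [0,0,-8.18],"grip": 1},
    {"linear": [0,0,0],"rotation": [0,0,-8.18],"grip": 1},
    {"linear": [0,0,0],"rotation": [0,0,-8.18],"grip": 1},
    {"linear": [0,0,0],"rotation": [0,0,-8.18],"grip": 1},
    {"linear": [0,0,0],"rotation": [0,0,-8.18],"grip": 1},
    {"linear": [0,0,0],"rotation": [0,0,-8.18],"grip": 0.6},
    {"linear": [0,0,0],"rotation": [0,0,-8.18],"grip": 0.6},
    {"linear": [0,0,0],"rotation": [0,0,-8.18],"grip": 0.6},
    {"linear": [0,0,0],"rotation": [0,0,-8.18],"grip": 0.6},
    {"linear": [0,0,0],"rotation": [0,0,-8.18],"grip": 0.6},
    {"linear": [0,0,0],"rotation": [0,0,0],"grip": 0.6}
  ],
  "newtons": 25
}}

```text
time: 20.85
ee_pos: [549.3, 103.8, 170.7]
ee_rot: [[-0.999, 0.045, -0.002], [0.045, 0.999, -0.001], [0.002, -0.001, -1.0]]
ft_force: [0.1, -0.4, -0.4]
width: 51.4
grasp_force: 0.0
```

Run:
```python
from plan import *
c=np.array([-20,12.]);R=95
ps=[c+R*np.array([np.cos(a),np.sin(a)]) for a in np.radians(np.linspace(142.5,45.4,20))]
for i in range(19):
    d=ps[i+1]-ps[i];print([round(float(-d[0])/10,2),round(float(-d[1])/10,2)])
```

```text
t 20.85 tcp [-96.2 -43.9 170.7] 51.368165837464375 [[-0.999, 0.045, -0.002], [0.045, 0.999, -0.001], [0.002, -0.001, -1.0]]
[-0.55, -0.65]
[-0.6, -0.6]
[-0.65, -0.54]
[-0.7, -0.48]
[-0.74, -0.42]
[-0.77, -0.35]
[-0.8, -0.28]
[-0.82, -0.21]
[-0.84, -0.13]
[-0.85, -0.06]
[-0.85, 0.02]
[-0.84, 0.09]
[-0.83, 0.17]
[-0.81, 0.24]
[-0.79, 0.31]
[-0.76, 0.38]
[-0.72, 0.45]
[-0.68, 0.51]
[-0.63, 0.57]
```

>>> {"op": "send_rows", "data": {
  "targets": [
    {"linear": [-0.19,-0.07,3.8],"rotation": [0,0,0],"grip": 0.6},
    {"linear": [0,0,3.8],"rotation": [0,0,0],"grip": 0.6},
    {"linear": [0,0,3.75],"rotation": [0,0,0],"grip": 0.6},
    {"linear": [0,0,0],"rotation": [0,0,0],"grip": 0.3},
    {"linear": [0,0,0],"rotation": [0,0,0],"grip": 0},
    {"linear": [0,0,0],"rotation": [0,0,0],"grip": 0},
    {"linear": [0,0,0],"rotation": [0,0,0],"grip": 0},
    {"linear": [0,0,0],"rotation": [0,0,0],"grip": 0},
    {"linear": [0,0,0],"rotation": [0,0,0],"grip": 0}
  ],
  "newtons": 25
}}

```text
time: 21.75
ee_pos: [552.8, 103.3, 59.6]
ee_rot: [[-0.999, 0.048, 0.002], [0.048, 0.999, -0.0], [-0.002, 0.0, -1.0]]
ft_force: [0.0, 4.8, 3.8]
width: 7.7
grasp_force: 25.5
```

The wire bar is pinched (7.7 mm). Swinging it over.

>>> {"op": "send_rows", "data": {
  "targets": [
    {"linear": [0,-0.55,-0.65],"rotation": [0,0,0],"grip": 0},
    {"linear": [0,-0.6,-0.6],"rotation": [0,0,0],"grip": 0},
    {"linear": [0,-0.65,-0.54],"rotation": [0,0,0],"grip": 0},
    {"linear": [0,-0.7,-0.48],"rotation": [0,0,0],"grip": 0},
    {"linear": [0,-0.74,-0.42],"rotation": [0,0,0],"grip": 0},
    {"linear": [0,-0.77,-0.35],"rotation": [0,0,0],"grip": 0},
    {"linear": [0,-0.8,-0.28],"rotation": [0,0,0],"grip": 0},
    {"linear": [0,-0.82,-0.21],"rotation": [0,0,0],"grip": 0},
    {"linear": [0,-0.84,-0.13],"rotation": [0,0,0],"grip": 0},
    {"linear": [0,-0.85,-0.06],"rotation": [0,0,0],"grip": 0}
  ]
}}

```text
time: 22.75
ee_pos: [548.7, 29.3, 95.9]
ee_rot: [[-0.999, 0.048, 0.001], [0.048, 0.999, -0.001], [-0.001, -0.0, -1.0]]
ft_force: [-0.0, 2.7, 9.5]
width: 7.7
grasp_force: 27.1
```

>>> {"op": "send_rows", "data": {
  "targets": [
    {"linear": [0,-0.85,0.02],"rotation": [0,0,0],"grip": 0},
    {"linear": [0,-0.84,0.09],"rotation": [0,0,0],"grip": 0},
    {"linear": [0,-0.83,0.17],"rotation": [0,0,0],"grip": 0},
    {"linear": [0,-0.81,0.24],"rotation": [0,0,0],"grip": 0},
    {"linear": [0,-0.79,0.31],"rotation": [0,0,0],"grip": 0},
    {"linear": [0,-0.76,0.38],"rotation": [0,0,0],"grip": 0},
    {"linear": [0,-0.72,0.45],"rotation": [0,0,0],"grip": 0},
    {"linear": [0,-0.68,0.51],"rotation": [0,0,0],"grip": 0},
    {"linear": [0,-0.45,0.4],"rotation": [0,0,0],"grip": 0},
    {"linear": [0,0,0],"rotation": [0,0,0],"grip": 0}
  ]
}}

```text
time: 23.75
ee_pos: [544.9, -38.0, 69.3]
ee_rot: [[-0.999, 0.048, -0.001], [0.048, 0.999, -0.001], [0.001, -0.001, -1.0]]
ft_force: [0.4, -2.2, 1.5]
width: 8.0
grasp_force: 27.0
```

```bash
cat > st4.py <<'E'
from h import *
np.set_printoptions(precision=1,suppress=True)
s=arm.read_state();print(s['time'],foot(np.array(s['ee_pos'])),s['width'],s['ft_force'])
for n in['scene','top']:
    im,p=cloud(n);f=foot(p);x,y,z=np.moveaxis(f,-1,0);cv2.imwrite(f'pics/n4_{n}.png',im)
    for lo in(-60,-50,-35,-15,0,20,35,50):
        q=f[(x>26)&(x<95)&(y>lo)&(y<lo+14)&(z>77)&(z<105)]
        if len(q)>5:print(n,lo,len(q),np.percentile(q,[5,50,95],axis=0)[:,[0,2]].tolist())
E
python3 st4.py
```

```text
23.75 [ 45.6 -41.6  69.3] 8.038308241031265 [ 0.4 -2.2  1.5]
scene -60 145 [[27.448475261329005, 78.82253268685406], [38.731859213204366, 89.17071409610776], [54.281999285266956, 102.95161068937323]]
scene -50 93 [[26.887884140965376, 78.93033554780945], [29.92883721348597, 90.02292439330893], [49.2590441401261, 102.3102201611026]]
scene 20 27 [[41.113746807747205, 78.36845835070508], [43.39019393556841, 84.10771298072018], [46.84203797504877, 87.10904618190338]]
scene 35 28 [[41.02681300378528, 80.32425973099254], [43.3118262871375, 84.17066974063408], [47.03641966361832, 86.47296651775977]]
scene 50 38 [[36.33380710835518, 77.8458734195779], [42.85508544977303, 82.71463281979135], [46.73538132212586, 86.7919738500334]]
```

>>> {"op": "send_rows", "data": {
  "targets": [
    {"linear": [0,-0.2,0.2],"rotation": [0,0,0],"grip": 0},
    {"linear": [0,-0.1,0.15],"rotation": [0,0,0],"grip": 0},
    {"linear": [0,0,0],"rotation": [0,0,0],"grip": 0}
  ]
}}

```text
time: 24.15
ee_pos: [544.9, -40.2, 66.8]
ee_rot: [[-0.999, 0.048, -0.0], [0.048, 0.999, -0.0], [0.0, -0.001, -1.0]]
ft_force: [-5.1, -0.0, 11.9]
width: 7.6
grasp_force: 28.1
```

```bash
python3 st4.py
```

```text
24.15 [ 47.8 -41.5  66.8] 7.590669107618225 [-5.1 -0.  11.9]
scene -60 148 [[30.208656874825405, 78.94889153996226], [43.1381960351561, 88.8489767297524], [61.00345897372163, 103.17644743610558]]
scene -50 95 [[29.118703027026722, 78.68132500148646], [33.30796036043942, 88.79157510533776], [62.96568882089104, 102.97498704637104]]
scene 20 25 [[43.42329085609905, 77.92724932582799], [45.36387483887899, 81.60776137103494], [49.205353340319505, 84.26291223294251]]
scene 35 28 [[42.47317384346362, 78.93308222250715], [45.241998124057844, 82.1531529702358], [49.74728599516891, 83.62452611607375]]
scene 50 39 [[40.49572857321728, 77.60137494954952], [45.08347737376885, 81.60862441920062], [49.46218877684571, 83.97158026585956]]
```

Bar top is at z ≈ 84 with 12 N of resistance, so it is resting on the lower arm. Releasing and lifting clear.

>>> {"op": "send_rows", "data": {
  "targets": [
    {"linear": [0,0,0],"rotation": [0,0,0],"grip": 0.3},
    {"linear": [0,0,0],"rotation": [0,0,0],"grip": 0.5},
    {"linear": [0,0,0],"rotation": [0,0,0],"grip": 0.5},
    {"linear": [0,0,0],"rotation": [0,0,0],"grip": 0.5},
    {"linear": [0,0,-2.0],"rotation": [0,0,0],"grip": 0.5},
    {"linear": [0,0,-4.0],"rotation": [0,0,0],"grip": 0.5},
    {"linear": [0,0,-4.0],"rotation": [0,0,0],"grip": 0.5},
    {"linear": [0,0,-4.0],"rotation": [0,0,0],"grip": 0.5},
    {"linear": [-1.0,4.0,0],"rotation": [0,0,0],"grip": 0.5},
    {"linear": [-1.0,4.0,0],"rotation": [0,0,0],"grip": 0.5},
    {"linear": [-1.0,4.0,0],"rotation": [0,0,0],"grip": 0.5},
    {"linear": [0,0,0],"rotation": [0,0,0],"grip": 0.5},
    {"linear": [0,0,0],"rotation": [0,0,0],"grip": 0.5}
  ]
}}

```text
time: 25.55
ee_pos: [580.7, 79.1, 206.2]
ee_rot: [[-0.999, 0.046, -0.0], [0.046, 0.999, -0.001], [0.0, -0.001, -1.0]]
ft_force: [-0.7, -0.4, -1.0]
width: 42.9
grasp_force: 0.0
```

```bash
python3 st4.py; python3 st3.py 2>/dev/null
python3 - <<'E'
import cv2,numpy as np
a=cv2.imread('pics/n4_scene.png')[170:350,190:430];b=cv2.imread('pics/n4_top.png')[110:350,180:520]
a=cv2.resize(a,(800,600)) if 0 else cv2.resize(a,(390,293));b=cv2.resize(b,(400,282))
c=np.zeros((293,790,3),np.uint8);c[:,:390]=a;c[:282,390:]=b;cv2.imwrite('pics/fin.png',c)
E
```

```text
25.55 [-73.  -11.4 206.2] 42.90503003955603 [-0.7 -0.4 -1. ]
scene -60 37 [[41.62011411502426, 78.03106679210558], [44.6346320992495, 82.63348193441936], [50.1925002813007, 84.72927730725651]]
scene -50 31 [[42.12282622510895, 79.38432125736665], [44.82708258964287, 82.84590810500356], [49.158210037841, 84.43689976325999]]
scene -35 31 [[42.0897819600839, 79.71413371594713], [44.152994213107355, 82.9377730914697], [49.0033352319439, 84.39401985945267]]
scene -15 32 [[41.80289809047651, 78.32252595303837], [45.03386239023561, 82.91726136409505], [49.65623681731149, 84.86528204846985]]
scene 0 34 [[42.36533540556288, 77.67193206374242], [44.793718666140535, 82.77113282227515], [50.17502847098083, 84.45198051167125]]
scene 20 29 [[43.06559408802264, 78.22071860528884], [44.31533650578209, 82.26193094194639], [48.72064319853149, 85.0124736679825]]
scene 35 29 [[42.85843348723982, 79.11517240541941], [45.33730910632295, 82.19710098102132], [49.46204750958618, 84.44626570350708]]
scene 50 35 [[39.89856278000381, 77.86408632862887], [45.00093062877308, 81.48188228808408], [50.1996353816676,
[... 1467 characters left out ...]
9 56.3 73.3] 130 [30.9 39.3 73.7] 150 [30.2 38.9 73.6] 170 [32.1 60.2 73.8] 
scene lens_cleaner 336 [ 434.7 -117.4   79.4]
scene glue 270 [442.   21.3  83.5]
scene vial 65 [706.5 -51.1  51.6]
top lower arm 957 slope rad -0.01454475169335975 z0 77.91719854671805 [np.float64(76.01062139430968), np.float64(77.1713379070543), np.float64(75.68837104088857), np.float64(75.9404990593494), np.float64(76.00604429125644), np.float64(75.9825448458597)]
50 [21.9 52.5 73.6] 70 [22.  57.4 73.4] 90 [22.  52.7 73.3] 110 [18.5 48.7 73.1] 130 [33.  40.3 73.9] 150 [32.8 40.1 73.8] 170 [39.5 66.4 73.7] 
top lens_cleaner 472 [ 437.3 -122.8   78.4]
top glue 223 [444.8  13.6  86.1]
top vial 495 [721.6 -45.2  54. ]
```

View pics/fin.png

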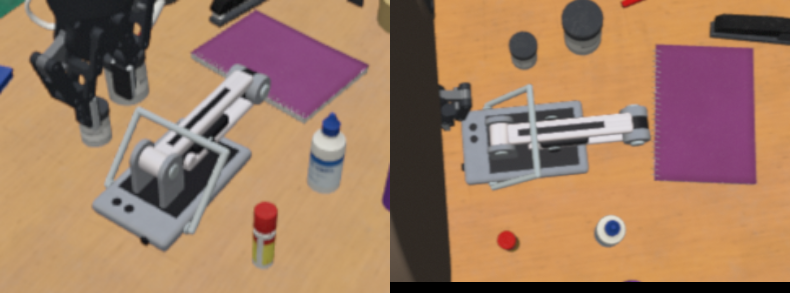

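The crops show the bail's bar across the lower arm (530,130 in the top half), the arms folded over the foot, and the vial, bottle, glue and notebook standing as before. One last numeric check of the upper arm and head from the saved view type.

Run:
```python
from h import *
np.set_printoptions(precision=1,suppress=True)
im,p=cloud('scene');f=foot(p);x,y,z=np.moveaxis(f,-1,0);V=im.max(-1)
for nm,m in(('white',V>130),('dark',V<70)):
    for l in range(35,185,15):
        q=m&(y<-14.5)&(y>-21)&(x>l)&(x<l+15)&(z>24)&(z<66)
        if q.sum()>4:print(nm,l,q.sum(),'z',np.percentile(z[q],[3,50,97]))
```

```text
white 35 19 z [36.  44.4 48.6]
white 50 14 z [33.1 37.5 43.7]
white 65 10 z [33.7 37.3 57.4]
white 95 14 z [31.5 36.6 38.2]
white 110 20 z [30.8 35.  60.5]
white 125 22 z [30.3 36.3 38.8]
white 140 22 z [30.1 35.7 65.3]
white 155 18 z [29.9 35.5 39.9]
white 170 27 z [29.3 59.5 65.4]
dark 50 23 z [24.3 52.3 58.1]
dark 65 6 z [29.1 56.9 59. ]
dark 80 27 z [47.9 55.4 59.9]
dark 95 24 z [48.3 55.1 58.5]
dark 110 17 z [47.9 55.  59.9]
```

```bash
python3 -c "
from workcell import arm
print(arm.finish_job())"
```

```text
the job is handed in; nothing more can be done
None
```

I packed up the document camera and handed the job in at about 26 s of the 67 s allowed: head, upper arm, lower arm and bail all measured home, and the notebook, bottle, glue stick and vial looked upright where they stood; the hand-in returned no verdict.

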